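Stack and cover the dipping-dish set on the grilling plank

ROBOT

A 6-joint arm with a two-finger parallel gripper is mounted at the origin on the work surface. World frame = base frame: x ahead of the robot, y to its left, z up, the work surface at z = 0. Lengths are in m, angles in rad, forces in N, time in s.
With the tool pointing down it reaches from about 0.35 to 0.85 m from the base axis. Payload 8.1 kg.
Tool frame: the origin (TCP) lies between the finger pads; the fingertips stand 19 mm ahead of it and the grasp point (between the pads) is the TCP; y points along the fingers, z is the direction in which the jaws open and shut, and the axes are right-handed (so a half turn about y gives the same grasp; the last joint's range is limited). The gripper opens to 85 mm and grips with 20 to 120 N. Pads are 22 mm wide; open, the fingers measure 114 mm over their backs; the gripper's body (76 mm by 85 mm) begins 54 mm behind the grasp point. The pads swing forward as they close: fully open they stand 13 mm farther back than shut.
Start: joints at [-1.306, 0.13, 1.488, -0, 1.523, -0.085], TCP at [0.206, -0.564, 0.25] pointing down, gripper open.
Joint ranges: [-2.96, 2.96], [-0.89, 2.26], [0.02, 2.5], [-1.34, 4.48], [0, 2.73], [-2.66, 2.66]. Speed limits (rad/s): [2.39, 2.39, 2.79, 3.14, 3.14, 3.14].

INTERFACE

Orientations are given as a rotation vector (axis times angle).
In Python, from workcell import read_state, vision, bot gives the robot as it stands.
- The arm moves only by the tool play_rows, never from a script. Its argument "targets" is a list that holds one entry, the list of rows, each a list of 7 numbers: the turn, a rotation vector about the world's x, y, z in degrees, then the shift along the world's x, y, z in cm, then the opening in per cent of the stroke, from 0 (shut) to 100 (fully open). In form: [[[rx, ry, rz, x, y, z, claw], ...]]. A call has exactly 10 rows; each row is the pose to reach, as a shift and turn from the pose commanded when the call began; what a row does not reach only later rows make up. A row lasts 1/12 s, in which the tool goes at most 41.7 mm and 7.16 degrees, less where a joint would pass 70% of its speed; a pose out of reach is approached as far as the arm can. A call with a gripper value outside its range is refused whole. The fingers move at their own pace and stop on an object; "grip_force" is the grip in N (left out, the last holds). Time passes only in rows, so rows that repeat a pose let the fingers close, or fill a call up. It gives the time, the measured TCP pose, the force and the opening at its end, in the units of the state.
- read_state(): the state, without advancing time (a new reading comes with each control period).
- vision.snapshot(name): name is "scene" or "top" or "wrist"; returns the picture (480x640x3 uint8, blue, green, red); there is no depth.
- vision.get_calibration(name): a dict with "fx", "fy", "cx", "cy" (pixels), "k1" (the pictures are not rectified: a ray, as slopes to the right and down, at radius r is drawn at 1 + k1 r^2 times it, then the intrinsics apply), "view" (4x4, takes a point from world to camera coordinates); the wrist camera has in their place "mount" (4x4, takes a point from camera to tool coordinates, whose origin is the TCP and whose axes are the tool frame's). Camera axes: x right, y down, z forward; pixel columns grow to the right and rows downward; lengths in m; the calibration is good to about 2 mm. A picture is of the moment at which its call begins: read the wrist's pose just before it. get_calibration takes no time and is no camera call.
- bot.sign_off(): hands the job in, once; it reports no verdict.
The state is a dict: "time_s": time; "qpos": joint angles; "dq": joint speeds; "joint_efforts": joint torques, N m; "ee_pos": TCP position; "tool_rot": TCP orientation; "wrist_force": force on the tool from outside, world axes, zero at the start; "torque": the same for the moment, N m; "width": finger opening in m.
Only numpy, scipy, OpenCV 4.12 (cv2) and the standard library are available. Lean on these libraries where they do the work, as an engineer would, in place of code of your own. Each camera call takes 0.05 s, during which the arm holds its last target. There are 200 camera calls.

TASK

Stack the dipping set on the round cork mat that lies on the grilling plank: the largest dish in the middle of the mat, the medium dish standing in it, the smallest dish standing in that, and the wooden lid on top with its plug down inside the smallest dish. Build the stack from the bottom up, one piece at a time, everything level and properly seated, then let go. Leave the salt jar and the tongs on the pan where they are.

Things in the scene. Friction and masses are not known exactly. Their poses are not given: they have to be found in the camera images.
- dish_large_mid (a point): The largest of three white ceramic footed dipping dishes: rim diameter 64 mm, 28 mm high, upright on the pan. Origin on its axis 14 mm above its underside, z up. Hollow 10 mm deep, 56 mm across, flat floor 18 mm above the underside. Outside straight for the top 10 mm, then narrowing to a foot 50 mm across, 11 mm high.
- dish_medium_mid (a point): The middle-sized of three white ceramic footed dipping dishes: rim diameter 54 mm, 28 mm high, upright on the pan. Origin on its axis 14 mm above its underside, z up. Hollow 10 mm deep, 46 mm across, flat floor 18 mm above the underside. Outside straight for the top 10 mm, then narrowing to a foot 40 mm across, 11 mm high. Its foot stands on the largest dish's floor, 8 mm free all round, so it sits 18 mm higher than that dish.
- dish_small_mid (a point): The smallest of three white ceramic footed dipping dishes: rim diameter 44 mm, 28 mm high, upright on the pan. Origin on its axis 14 mm above its underside, z up. Hollow 10 mm deep, 36 mm across, flat floor 18 mm above the underside. Outside straight for the top 10 mm, then narrowing to a foot 30 mm across, 11 mm high. Its foot stands on the medium dish's floor, 8 mm free all round, so it sits 18 mm higher than that dish.
- lid_knob (a point): Wooden lid: disc 52 mm across, 6 mm thick, with a round knob (18 mm across, 22 mm high) on top and a plug (24 mm across, 6 mm deep) below, standing on its plug on the pan. Origin mid-knob, 23 mm above the plug's underside, 17 mm above the disc's underside; z up. Seated, the disc rests on the smallest dish's rim (plug 6 mm free all round), origin 31 mm above that dish's origin.
- mat: Round cork mat, 90 mm across, 4 mm thick, fixed on the wooden grilling plank (300 x 120 x 15 mm, dark wood, fixed), somewhere along the plank's length. Origin at the centre of its underside, 15 mm above the worktop; its top is 4 mm above the origin. z up.
- pan: Aluminium sheet pan, 320 mm (its x) by 440 mm (its y), fixed. Origin at the centre of its underside; floor 3 mm thick, rim wall 20 mm high all round. It carries the three dishes, the lid, the salt jar and the tongs. It may be on the robot's left with the plank on the right, or the other way round.
- salt_jar_mid (a point): Round glass salt jar with a steel flip lid, 54 mm across, 58 mm high, on the pan among the dishes. Origin on its axis 28 mm above its underside. To be left alone.
- tongs: Short steel tongs lying on the pan, 138 mm long along their y axis (from -69 to +71 mm), about 34 mm wide and 16 mm high. Origin at the middle of their underside. To be left alone.
There are look-alikes about, which are no part of the job. Leave any red or turquoise look-alike of the part that bears dish_large_mid alone.

How it is judged:
On the way, in this order (a step that is already met when the one before it is completed fails the run):
1. the largest dish stands in the middle of the cork mat (horizontal distance between dish_large_mid and mat below 0.015 m and z of dish_large_mid in the frame of mat between 0.015 and 0.021 m and angle between dish_large_mid's own z axis and vertical below 0.08 rad), for 0.2 s.
2. the medium dish stands in the largest, which is on the mat (all of step 1 and horizontal distance between dish_medium_mid and dish_large_mid below 0.01 m and z of dish_medium_mid in the frame of dish_large_mid between 0.015 and 0.021 m and angle between dish_medium_mid's own z axis and vertical below 0.08 rad), for 0.2 s.
3. the smallest dish stands in the medium one, on the stack (all of step 2 and horizontal distance between dish_small_mid and dish_medium_mid below 0.01 m and z of dish_small_mid in the frame of dish_medium_mid between 0.015 and 0.021 m and angle between dish_small_mid's own z axis and vertical below 0.08 rad), for 0.2 s.
4. the lid is seated on the smallest dish, on the stack (all of step 3 and horizontal distance between lid_knob and dish_small_mid below 0.009 m and z of lid_knob in the frame of dish_small_mid between 0.028 and 0.034 m and angle between lid_knob's own z axis and vertical below 0.08 rad), for 0.2 s.
At the end, for the whole second after the job is handed in: Largest dish within 15 mm of the mat's middle; medium on its floor, smallest on the medium's floor (axes within 10 mm); lid's disc on the smallest's rim (within 9 mm). Each within 3 mm of its seated height, level within 0.08 rad, released and at rest (all of step 4 and linear speed of each of dish_large, dish_medium, dish_small, lid below 0.02 m/s); the robot touches nothing.
It fails at once if the salt jar is moved more than 30 mm (distance of salt_jar_mid from where it was at the start of the episode above 0.03 m).
It fails at once if the tongs are moved more than 30 mm (distance of tongs from where it was at the start of the episode above 0.03 m).
It also fails if it takes over 99 s, if anything falls off the work surface, if the arm or the gripper's body presses on something with over 40 N, if the wrist force passes 120 N, or if a joint passes its speed limit or range.

## Working session

There is one attempt and no reset: what is moved stays moved. The work goes in short steps, Python scripts to look and compute and a tool call to move; the robot and the scene stay as the last step left them, time stands still between calls to the robot, and variables do not carry over. Pictures are saved under pics/ and viewed, about 12 in all and at most 16, crops included, and the job is handed in when it is done.

Besides the shell and the picture viewer there is one more tool, called after "Request:" as name(argument=value, ...), one argument or row to a line, values as JSON. play_rows: Moves the arm, as the interface text tells. Its arguments: {"type":"object","properties":{"targets":{"type":"array","items":{"type":"array","items":{"type":"array","items":{"type":"number"}}}},"grip_force":{"type":"number"}},"required":["targets"]}

```bash
mkdir -p pics; ls
python3 - <<'E'
from workcell import read_state, vision, bot
import cv2,numpy as np
np.set_printoptions(precision=4,suppress=True)
s=read_state()
print({k:(np.round(v,4)) for k,v in s.items()})
for n in ["top","scene","wrist"]:
    im=vision.snapshot(n); cv2.imwrite(f"pics/{n}0.png",im)
    print(n,vision.get_calibration(n))
E
```

```text
pics
{'time_s': np.float64(0.0), 'qpos': array([-1.3064,  0.1311,  1.4893,  0.    ,  1.523 , -0.0854]), 'dq': array([ 0.0013, -0.0001,  0.0006,  0.0002, -0.0009,  0.0019]), 'joint_efforts': array([  0.0017, -56.9396, -50.0547,  -0.0001,   0.0148,  -0.    ]), 'ee_pos': array([ 0.2055, -0.5632,  0.2493]), 'tool_rot': array([-0.3592,  2.0331, -2.0294]), 'wrist_force': array([0.4861, 0.1559, 1.8562]), 'torque': array([-0.0077, -0.0072,  0.0132]), 'width': np.float64(0.0855)}
top {'fx': 515.0174458380683, 'fy': 515.0174458380683, 'cx': 320.5537526545714, 'cy': 244.07728241273978, 'k1': -0.12315180351906432, 'view': array([[ 0.0195, -0.9997, -0.0178, -0.0003],
       [-0.9968, -0.018 , -0.0783,  0.5427],
       [ 0.078 ,  0.0192, -0.9968,  1.0273],
       [ 0.    ,  0.    ,  0.    ,  1.    ]])}
scene {'fx': 475.1582135582034, 'fy': 475.1582135582034, 'cx': 317.6219144827012, 'cy': 235.55058174340488, 'k1': 0.041660553088000304, 'view': array([[-0.5377,  0.8431, -0.0097,  0.306 ],
       [ 0.4924,  0.3046, -0.8153, -0.2163],
       [-0.6844, -0.4431, -0.5789,  1.2621],
       [ 0.    ,  0.    ,  0.    ,  1.    ]])}
wrist {'fx': 364.870155294742, 'fy': 364.870155294742, 'cx': 319.4106882504503, 'cy': 239.42541296976125, 'k1': -0.06098292456271534, 'mount': array([[-0.0008,  0.9624,  0.2718, -0.0683],
       [ 0.    , -0.2718,  0.9624, -0.1237],
       [ 1.    ,  0.0008,  0.0002, -0.0005],
       [ 0.    ,  0.    ,  0.    ,  1.    ]])}
```

View pics/top0.png

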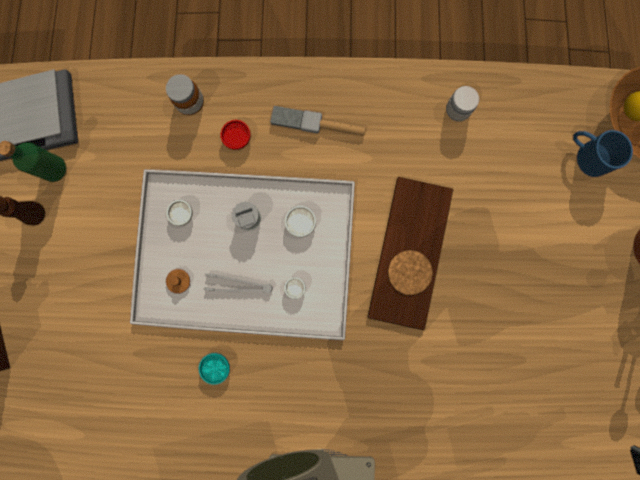

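View pics/scene0.png

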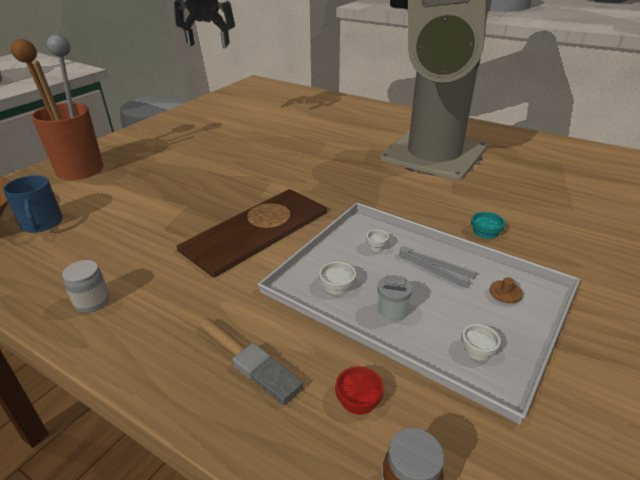

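The candidates in the top view are:
- **White dishes:** largest (300,222), medium (179,213), smallest (294,290).
- **Look-alikes:** red (236,135) and turquoise (214,369).
- **Other pieces:** lid (178,281), jar (246,216), tongs (240,285), mat (410,272).

I choose the white dish at (300,222). Next I check it in a crop that overlays the predicted outlines.

```bash
cat > h.py <<'E'
from workcell import read_state, vision, bot
import cv2,numpy as np
from scipy.spatial.transform import Rotation as R
np.set_printoptions(precision=4,suppress=True)
def cam(name,s=None):
    c=vision.get_calibration(name)
    if 'view' in c: V=np.array(c['view'])
    else:
        T=np.eye(4);T[:3,:3]=R.from_rotvec(s['tool_rot']).as_matrix();T[:3,3]=s['ee_pos']
        V=np.linalg.inv(T@np.array(c['mount']))
    return c,V
def proj(P,C):
    c,V=C;P=np.atleast_2d(P);q=P@V[:3,:3].T+V[:3,3];u=q[:,:2]/q[:,2:]
    u=u*(1+c['k1']*(u**2).sum(1,keepdims=True))
    return u*[c['fx'],c['fy']]+[c['cx'],c['cy']]
def unproj(px,z,C):
    c,V=C;d=(np.array(px,float)-[c['cx'],c['cy']])/[c['fx'],c['fy']];u=d.copy()
    for _ in range(20):u=d/(1+c['k1']*(u@u))
    r=V[:3,:3].T@np.r_[u,1];o=-V[:3,:3].T@V[:3,3]
    return o+r*(z-o[2])/r[2]
def circ(x,y,z,r,n=72):
    a=np.linspace(0,2*np.pi,n,endpoint=False);return np.c_[x+r*np.cos(a),y+r*np.sin(a),np.full(n,z)]
def draw(im,C,circles,k,col=(0,0,255)):
    for c in circles:
        p=proj(circ(*c),C);cv2.polylines(im,[np.int32(np.round((p+.5)*k*8))],True,col,1,cv2.LINE_AA,3)
def fit(im,C,x,y,rings,span=.008):
    """maximise gradient across given rings [(z,r)]; returns centre"""
    g=cv2.GaussianBlur(im,(0,0),.7).astype(np.float32)
    def score(p):
        s=0
        for z,r in rings:
            a=proj(circ(p[0],p[1],z,r+.0015),C).astype(np.float32);b=proj(circ(p[0],p[1],z,r-.0015),C).astype(np.float32)
            A=cv2.remap(g,a[None,:,0],a[None,:,1],1)[0];B=cv2.remap(g,b[None,:,0],b[None,:,1],1)[0]
            s+=np.abs(A-B).sum(1).clip(0,80).mean()
        return s
    G=np.arange(-span,span+1e-9,.0005)
    best=max((score((x+i,y+j)),x+i,y+j) for i in G for j in G)
    return np.array(best)
E
python3 - <<'E'
from h import *
im=cv2.imread('pics/top0.png');C=cam('top')
objs={'large':((300,222),.031,[(.031,.032),(.031,.028)]),'medium':((179,213),.031,[(.031,.027),(.031,.023)]),'small':((294,290),.031,[(.031,.022),(.031,.018)]),
'lid':((178,281),.015,[(.015,.026)]),'mat':((410,272),.019,[(.019,.045)]),'jar':((246,216),.06,[(.061,.027)])}
k=5;T=[]
for n,(px,z,rg) in objs.items():
    p=unproj(px,z,C);f=fit(im,C,p[0],p[1],rg);print(n,p[:2],f)
    big=cv2.resize(im,None,fx=k,fy=k,interpolation=cv2.INTER_CUBIC)
    draw(big,C,[(f[1],f[2],zz,r) for zz,r in rg],k)
    u,v=px[0]*k,px[1]*k;T.append(big[v-130:v+130,u-130:u+130])
cv2.imwrite('pics/c1.png',np.vstack([np.hstack(T[:3]),np.hstack(T[3:])]))
for px in [(146,171),(354,181),(344,339),(131,325)]:print('pan',unproj(px,.02,C))
for px in [(398,178),(452,187),(426,329),(369,319)]:print('plank',unproj(px,.015,C))
for px in [(206,279),(206,290),(272,290)]:print('tong',unproj(px,.012,C))
E
```

```text
large [0.586  0.0522] [85.5748  0.5855  0.0502]
medium [0.6007 0.3022] [110.1781   0.6002   0.2997]
small [0.4484 0.0612] [58.0026  0.4514  0.0577]
lid [0.4612 0.3033] [80.      0.4617  0.3048]
mat [ 0.4891 -0.1731] [79.5039  0.4891 -0.1726]
jar [0.5927 0.1578] [38.6494  0.5952  0.1613]
pan [0.6908 0.3814 0.02  ]
pan [ 0.6743 -0.0565  0.02  ]
pan [ 0.3516 -0.0411  0.02  ]
pan [0.3677 0.3988 0.02  ]
plank [ 0.6834 -0.1479  0.015 ]
plank [ 0.6669 -0.2607  0.015 ]
plank [ 0.3739 -0.2076  0.015 ]
plank [ 0.3924 -0.0913  0.015 ]
tong [0.4667 0.2452 0.012 ]
tong [0.4441 0.2445 0.012 ]
tong [0.4472 0.1076 0.012 ]
```

View pics/c1.png

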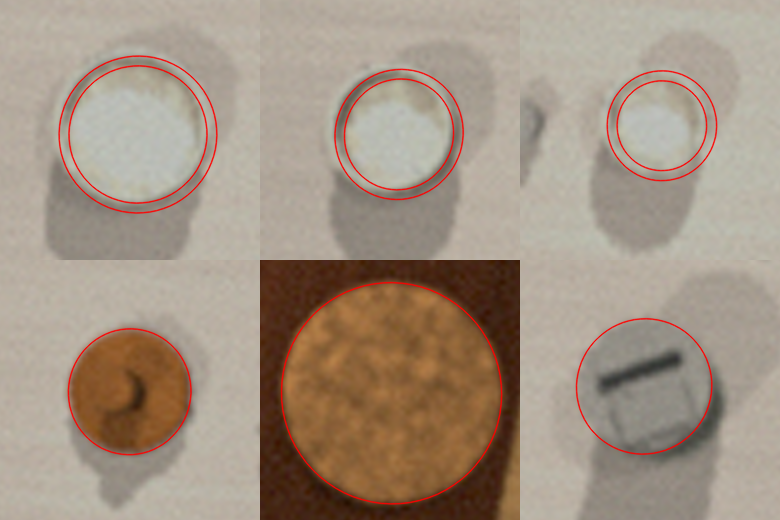

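The crop confirms the choice: white, with the 64/56 mm rim rings at (300,222). The medium, small, lid and mat outlines also fit. Next I compute the tool axes and look at the fingers in the wrist view.

Run:
```python
from h import *
s=read_state();M=R.from_rotvec(s['tool_rot']).as_matrix();print(M)
# yaw turn (about z) to bring jaw (tool z) onto world x
a=np.degrees(np.arctan2(M[1,2],M[0,2]));print('jaw yaw deg',a,'turn',-a, 180-a)
print('tilt err',np.degrees(np.arccos(-M[2,1])))
```

```text
[[-0.9395 -0.0004  0.3427]
 [-0.3427  0.0014 -0.9395]
 [-0.0001 -1.     -0.0014]]
jaw yaw deg -69.95983844866102 turn 69.95983844866102 249.959838448661
tilt err 0.08141396356006159
```

View pics/wrist0.png

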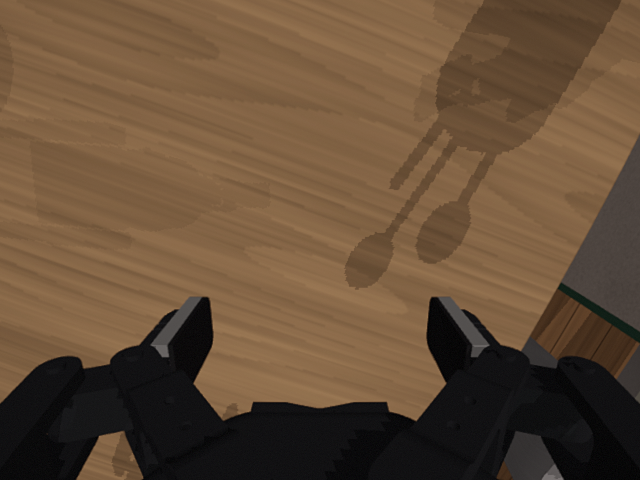

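The fingers show with tip corners at (208,298) and (430,298). At full opening the tips are about 6 mm ahead of the TCP, so the 19 mm figure is for shut fingers. First reach: turn +70° so the jaws lie along world x, and go over the largest dish.

Request:
play_rows(
  targets=[
    [[0, 0, 7, 2, 3.3, 0, 100], [0, 0, 14, 4, 6.6, 0, 100], [0, 0, 21, 6, 9.9, 0, 100], [0, 0, 28, 8, 13.2, 0, 100], [0, 0, 35, 10, 16.5, 0, 100], [0, 0, 42, 12, 19.8, 0, 100], [0, 0, 49, 14, 23.1, 0, 100], [0, 0, 56, 16, 26.4, 0, 100], [0, 0, 63, 18, 29.7, 0, 100], [0, 0, 70, 20, 33, 0, 100]],
  ],
  grip_force=30,
)

```text
time_s: 0.98
ee_pos: [0.4061, -0.2318, 0.2502]
tool_rot: [-1.212, 1.204, -1.204]
wrist_force: [1.1, -0.2, 0.8]
width: 0.0853
```

Request:
play_rows(
  targets=[
    [[0, 0, 0, 2.2, 3.5, -1, 100], [0, 0, 0, 4.4, 7, -2, 100], [0, 0, 0, 6.6, 10.5, -3, 100], [0, 0, 0, 8.8, 14, -4, 100], [0, 0, 0, 11, 17.5, -5, 100], [0, 0, 0, 13.2, 21, -6, 100], [0, 0, 0, 15.4, 24.5, -7, 100], [0, 0, 0, 18, 28.4, -8, 100], [0, 0, 0, 18, 28.4, -8, 100], [0, 0, 0, 18, 28.4, -8, 100]],
  ],
)

```text
time_s: 1.82
ee_pos: [0.5857, 0.0533, 0.1684]
tool_rot: [-1.213, 1.208, -1.204]
wrist_force: [0.1, -1.0, 0.0]
width: 0.0853
```

```bash
cat >> h.py <<'E'
def look(tag,x,y,rings,z_up=0):
    s=read_state();im=vision.snapshot('wrist');C=cam('wrist',s)
    f=fit(im,C,x,y,rings,.012)
    cv2.imwrite(f'pics/{tag}_raw.png',im)
    draw(im,C,[(f[1],f[2],z,r) for z,r in rings],1);cv2.imwrite(f'pics/{tag}.png',im)
    M=R.from_rotvec(s['tool_rot']).as_matrix()
    print(s['time_s'],s['ee_pos'],'fit',f,'delta cm',100*(f[1:]-s['ee_pos'][:2]),'jaw yaw',np.degrees(np.arctan2(M[1,2],M[0,2])),'F',s['wrist_force'],s['width'])
    return f
E
python3 - <<'E'
from h import *
look('w1',.5855,.0502,[(.031,.032),(.031,.028)])
E
```

```text
1.8167 [0.5857 0.0533 0.1684] fit [112.9467   0.586    0.0557] delta cm [0.0286 0.2351] jaw yaw 0.2600424682816253 F [ 0.0614 -0.9971  0.0271] 0.08534274609829294
```

View pics/w1.png

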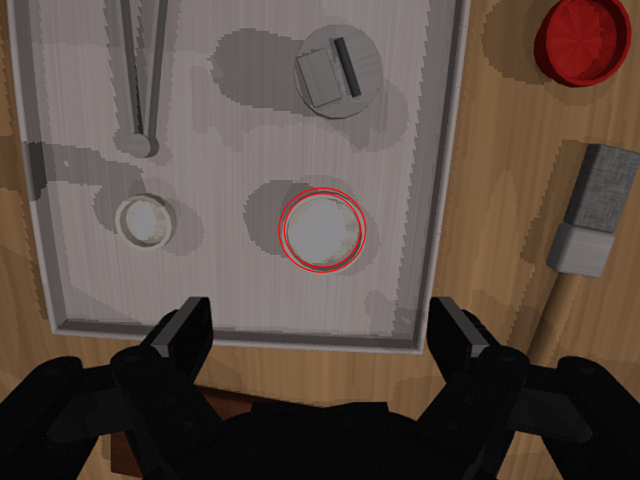

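The wrist view shows the largest dish at (322,230) with a good rim fit, 2.4 mm from the TCP in y. The small dish is at (144,221). I descend and grasp.

Request:
play_rows(
  targets=[
    [[0, 0, 0, 0, 0.2, -3, 100], [0, 0, 0, 0, 0.2, -6, 100], [0, 0, 0, 0, 0.2, -9, 100], [0, 0, 0, 0, 0.2, -11, 100], [0, 0, 0, 0, 0.2, -13, 100], [0, 0, 0, 0, 0.2, -14, 100], [0, 0, 0, 0, 0.2, -14, 100], [0, 0, 0, 0, 0.2, -14, 60], [0, 0, 0, 0, 0.2, -14, 50], [0, 0, 0, 0, 0.2, -14, 50]],
  ],
  grip_force=40,
)

```text
time_s: 2.7
ee_pos: [0.5874, 0.052, 0.0329]
tool_rot: [-1.207, 1.206, -1.211]
wrist_force: [0.7, 0.9, -1.5]
width: 0.0615
```

Request:
play_rows(
  targets=[
    [[0, 0, 0, 0, 0, 0, 50], [0, 0, 0, 0, 0, 0, 50], [0, 0, 0, 0, 0, 0, 50], [0, 0, 0, 0, 0, 0.5, 50], [0, 0, 0, 0, 0, 1.5, 50], [0, 0, 0, 0, 0, 3, 50], [0, 0, 0, 0, 0, 5, 50], [0, 0, 0, 0, 0, 7, 50], [0, 0, 0, 0, 0, 9, 50], [0, 0, 0, 0, 0, 10, 50]],
  ],
)

```text
time_s: 3.53
ee_pos: [0.5872, 0.0525, 0.1343]
tool_rot: [-1.206, 1.205, -1.211]
wrist_force: [0.9, 0.0, -1.5]
width: 0.0612
```

Run:
```python
from h import *
s=read_state();print(s['ee_pos'],s['width'])
x,y,z=s['ee_pos']
look('w2',x,y,[(z+.003,.032),(z+.003,.028)])
C=cam('top');im=vision.snapshot('top');print('mat',fit(im,C,.489,-.1726,[(.019,.045)]))
```

```text
[0.5872 0.0525 0.1343] 0.06121701780513463
3.5333 [0.5872 0.0525 0.1343] fit [138.2027   0.5862   0.0575] delta cm [-0.1  0.5] jaw yaw 0.0536954043470634 F [ 0.8686  0.0291 -1.4539] 0.06121701780513463
mat [79.8911  0.489  -0.1726]
```

View pics/w2.png

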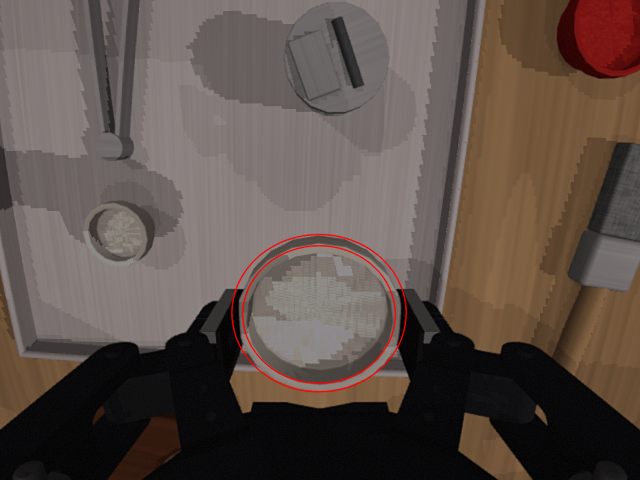

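The dish is held level between the pads at (320,310). Measured width is 61 mm, so the hull seems gripped across flats. Grasp TCP z was 0.033, so the underside is about 30 mm below the TCP. I carry it to the mat at (0.489, -0.173).

Request:
play_rows(
  targets=[
    [[0, 0, 0, -0.6, -1.5, 0, 50], [0, 0, 0, -2, -4.6, 0, 50], [0, 0, 0, -3.5, -8.1, 0, 50], [0, 0, 0, -5, -11.6, 0, 50], [0, 0, 0, -6.5, -15.1, 0, 50], [0, 0, 0, -8, -18.6, 0, 50], [0, 0, 0, -9.2, -21.4, 0, 50], [0, 0, 0, -9.8, -22.8, 0, 50], [0, 0, 0, -9.8, -22.8, -1, 50], [0, 0, 0, -9.8, -22.8, -2, 50]],
  ],
)

```text
time_s: 4.47
ee_pos: [0.4873, -0.1762, 0.1092]
tool_rot: [-1.208, 1.21, -1.21]
wrist_force: [-0.7, 0.6, -0.9]
width: 0.0615
```

Request:
play_rows(
  targets=[
    [[0, 0, 0, 0, 0, -1, 50], [0, 0, 0, 0, 0, -2.5, 50], [0, 0, 0, 0, 0, -4, 50], [0, 0, 0, 0, 0, -5, 50], [0, 0, 0, 0, 0, -5.5, 50], [0, 0, 0, 0, 0, -5.8, 50], [0, 0, 0, 0, 0, -5.8, 50], [0, 0, 0, 0, 0, -5.8, 50], [0, 0, 0, 0, 0, -5.8, 50], [0, 0, 0, 0, 0, -5.8, 50]],
  ],
)

```text
time_s: 5.3
ee_pos: [0.4883, -0.1759, 0.0532]
tool_rot: [-1.209, 1.207, -1.21]
wrist_force: [0.0, 0.4, -1.1]
width: 0.0613
```

Run:
```python
from h import *
im=vision.snapshot('scene');C=cam('scene');s=read_state();print(s['ee_pos'],s['wrist_force'])
k=4;big=cv2.resize(im,None,fx=k,fy=k,interpolation=cv2.INTER_CUBIC)
draw(big,C,[(.489,-.1726,.019,.045),(.489,-.1726,.019,.025)],k)
u,v=(proj([[.489,-.1726,.03]],C)[0]*k).astype(int);cv2.imwrite('pics/s1.png',big[v-220:v+180,u-250:u+250])
```

```text
[ 0.4882 -0.176   0.0531] [-0.3183  0.5271 -0.9702]
```

View pics/s1.png

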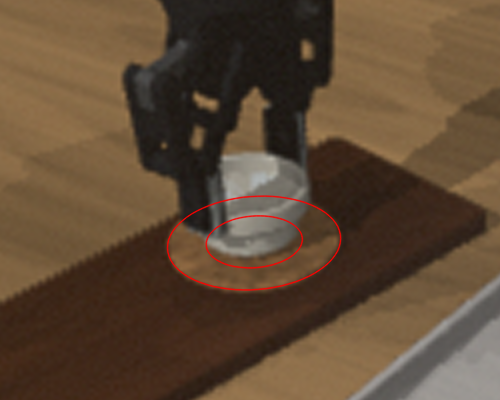

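The dish hangs about 4 mm over the middle of the mat: its foot bottom is at row 257, expected 267. I lower it to contact.

Request:
play_rows(
  targets=[
    [[0, 0, 0, 0, 0, -0.1, 50], [0, 0, 0, 0, 0, -0.2, 50], [0, 0, 0, 0, 0, -0.3, 50], [0, 0, 0, 0, 0, -0.35, 50], [0, 0, 0, 0, 0, -0.35, 50], [0, 0, 0, 0, 0, -0.35, 50], [0, 0, 0, 0, 0, -0.35, 50], [0, 0, 0, 0, 0, -0.35, 50], [0, 0, 0, 0, 0, -0.35, 50], [0, 0, 0, 0, 0, -0.35, 50]],
  ],
)

```text
time_s: 6.18
ee_pos: [0.4876, -0.1757, 0.0488]
tool_rot: [-1.21, 1.209, -1.209]
wrist_force: [-1.7, -0.6, 2.2]
width: 0.0612
```

Contact shows (Fz up about 3 N). I release and rise.

Request:
play_rows(
  targets=[
    [[0, 0, 0, 0, 0, 0, 78], [0, 0, 0, 0, 0, 0, 85], [0, 0, 0, 0, 0, 0, 100], [0, 0, 0, 0, 0, 0, 100], [0, 0, 0, 0, 0, 1, 100], [0, 0, 0, 0, 0, 3, 100], [0, 0, 0, 0, 0, 6, 100], [0, 0, 0, 0, 0, 9, 100], [0, 0, 0, 0, 0, 10, 100], [0, 0, 0, 0, 0, 10, 100]],
  ],
)

```text
time_s: 7.02
ee_pos: [0.4901, -0.1768, 0.1536]
tool_rot: [-1.207, 1.202, -1.214]
wrist_force: [0.3, -0.6, -0.1]
width: 0.0851
```

Run:
```python
from h import *
look('w3',.489,-.1726,[(.047,.031),(.047,.027)])
im=cv2.imread('pics/w3_raw.png');s=read_state();C=cam('wrist',s)
print('mat',fit(im,C,.489,-.1726,[(.019,.045)],.012))
print('target medium from here cm',100*(np.array([.6002,.2997])-s['ee_pos'][:2]))
```

```text
7.0167 [ 0.4901 -0.1768  0.1536] fit [137.8775   0.4855  -0.1721] delta cm [-0.4615  0.4693] jaw yaw 0.0456579804438058 F [ 0.2707 -0.5937 -0.054 ] 0.08513325732892876
mat [80.      0.4865 -0.1721]
target medium from here cm [11.1234 47.5958]
```

View pics/w3.png

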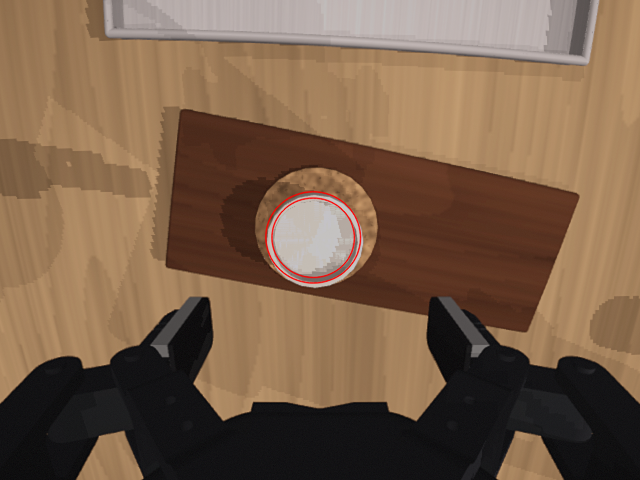

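The largest dish stands upright in the middle of the mat: dish centre (315,238), mat centre (316,228), the row difference being perspective. Next is the medium dish.

Request:
play_rows(
  targets=[
    [[0, 0, 0, 0.5, 2, 0, 100], [0, 0, 0, 1.4, 6, 0, 100], [0, 0, 0, 2.3, 10, 0, 100], [0, 0, 0, 3.2, 14, 0, 100], [0, 0, 0, 4.2, 18, 0, 100], [0, 0, 0, 5.1, 22, 0, 100], [0, 0, 0, 6, 26, 0, 100], [0, 0, 0, 7, 30, 0, 100], [0, 0, 0, 8, 34, 0, 100], [0, 0, 0, 8.9, 38, 0, 100]],
  ],
)

```text
time_s: 7.9
ee_pos: [0.5756, 0.2062, 0.1466]
tool_rot: [-1.212, 1.21, -1.208]
wrist_force: [1.7, -0.6, 0.4]
width: 0.0855
```

Request:
play_rows(
  targets=[
    [[0, 0, 0, 0.9, 4, 0, 100], [0, 0, 0, 1.7, 7.5, 0, 100], [0, 0, 0, 2.1, 9.4, 0, 100], [0, 0, 0, 2.1, 9.4, -1, 100], [0, 0, 0, 2.1, 9.4, -1, 100], [0, 0, 0, 2.1, 9.4, -1, 100], [0, 0, 0, 2.1, 9.4, -1, 100], [0, 0, 0, 2.1, 9.4, -1, 100], [0, 0, 0, 2.1, 9.4, -1, 100], [0, 0, 0, 2.1, 9.4, -1, 100]],
  ],
)

```text
time_s: 8.73
ee_pos: [0.598, 0.2976, 0.1394]
tool_rot: [-1.208, 1.209, -1.21]
wrist_force: [-0.3, 0.2, -0.1]
width: 0.0856
```

Run:
```python
from h import *
look('w4',.6002,.2997,[(.031,.027),(.031,.023)])
```

```text
8.7333 [0.598  0.2976 0.1394] fit [115.51     0.6002   0.3067] delta cm [0.2201 0.9139] jaw yaw -0.024404058286044788 F [-0.3454  0.1815 -0.1073] 0.08562628551926915
```

View pics/w4.png

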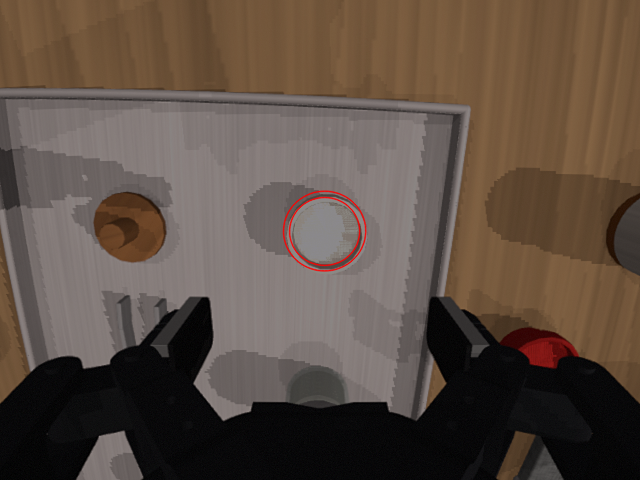

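The medium dish is at (325,231), with the lid at (130,228). The ring looks slightly large, so I refit with free height and radius.

Run:
```python
from h import *
im=cv2.imread('pics/w4_raw.png');s=read_state();C=cam('wrist',s)
for z in (.027,.031):
  for r in (.025,.026,.027,.028):
    print(z,r,fit(im,C,.600,.304,[(z,r)],.008))
for r in (.021,.022,.023,.024): print('in',r,fit(im,C,.600,.304,[(.031,r)],.008))
k=5;big=cv2.resize(im,None,fx=k,fy=k,interpolation=cv2.INTER_CUBIC)
draw(big,C,[(.600,.302,.031,.027),(.600,.302,.031,.023)],k)
u,v=325*k,231*k;cv2.imwrite('pics/w4c.png',big[v-280:v+280,u-300:u+300])
```

```text
0.027 0.025 [76.7066  0.6005  0.3045]
0.027 0.026 [71.0416  0.601   0.304 ]
0.027 0.027 [58.942   0.6025  0.3055]
0.027 0.028 [45.3275  0.6025  0.304 ]
0.031 0.025 [75.1673  0.601   0.3055]
0.031 0.026 [63.3477  0.602   0.307 ]
0.031 0.027 [53.5588  0.602   0.3035]
0.031 0.028 [39.4168  0.6045  0.304 ]
in 0.021 [56.951   0.6     0.3075]
in 0.022 [67.6837  0.5995  0.3065]
in 0.023 [72.4558  0.6005  0.3075]
in 0.024 [74.3867  0.6015  0.306 ]
```

View pics/w4c.png

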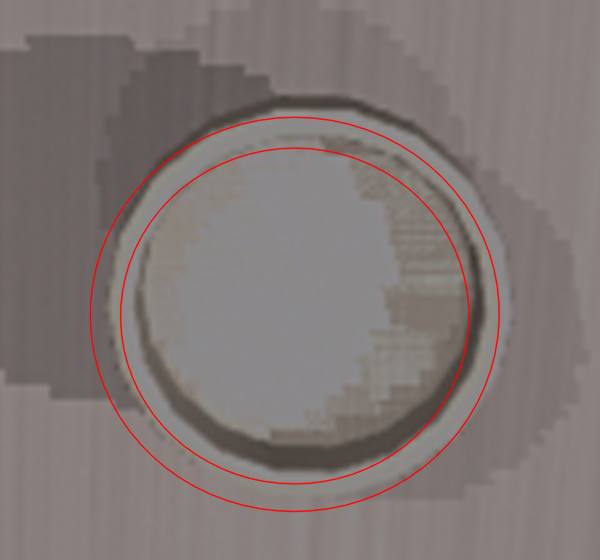

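The crop shows the rim centred at (311,302), against the ring's (295,314) for (0.600, 0.302). That puts the dish at about (0.602, 0.3036). I descend to it.

Request:
play_rows(
  targets=[
    [[0, 0, 0, 0.4, 0.6, -2, 100], [0, 0, 0, 0.4, 0.6, -4, 100], [0, 0, 0, 0.4, 0.6, -6, 100], [0, 0, 0, 0.4, 0.6, -8, 100], [0, 0, 0, 0.4, 0.6, -9.5, 100], [0, 0, 0, 0.4, 0.6, -10.5, 100], [0, 0, 0, 0.4, 0.6, -10.5, 100], [0, 0, 0, 0.4, 0.6, -10.5, 100], [0, 0, 0, 0.4, 0.6, -10.5, 100], [0, 0, 0, 0.4, 0.6, -10.5, 100]],
  ],
)

```text
time_s: 9.62
ee_pos: [0.6029, 0.3048, 0.0357]
tool_rot: [-1.207, 1.207, -1.209]
wrist_force: [0.3, 0.0, 0.4]
width: 0.0856
```

Run:
```python
from h import *
s=read_state();print(s['ee_pos'])
```

```text
[0.6029 0.3048 0.0357]
```

Request:
play_rows(
  targets=[
    [[0, 0, 0, 0, 0, -0.25, 100], [0, 0, 0, 0, 0, -0.25, 70], [0, 0, 0, 0, 0, -0.25, 40], [0, 0, 0, 0, 0, -0.25, 40], [0, 0, 0, 0, 0, -0.25, 40], [0, 0, 0, 0, 0, -0.25, 40], [0, 0, 0, 0, 0, -0.25, 40], [0, 0, 0, 0, 0, -0.25, 40], [0, 0, 0, 0, 0, -0.25, 40], [0, 0, 0, 0, 0, -0.25, 40]],
  ],
)

```text
time_s: 10.45
ee_pos: [0.602, 0.3045, 0.032]
tool_rot: [-1.209, 1.208, -1.209]
wrist_force: [-1.1, 0.8, 5.6]
width: 0.0523
```

Request:
play_rows(
  targets=[
    [[0, 0, 0, 0, 0, 0.3, 40], [0, 0, 0, 0, 0, 1, 40], [0, 0, 0, 0, 0, 2.5, 40], [0, 0, 0, 0, 0, 4.5, 40], [0, 0, 0, 0, 0, 6.5, 40], [0, 0, 0, 0, 0, 8.5, 40], [0, 0, 0, 0, 0, 10, 40], [0, 0, 0, 0, 0, 11, 40], [0, 0, 0, 0, 0, 11, 40], [0, 0, 0, 0, 0, 11, 40]],
  ],
)

```text
time_s: 11.28
ee_pos: [0.6019, 0.3044, 0.1418]
tool_rot: [-1.209, 1.208, -1.209]
wrist_force: [-0.6, 0.0, -1.1]
width: 0.052
```

Run:
```python
from h import *
s=read_state();x,y,z=s['ee_pos']
look('w5',x,y,[(z-.002,.0265),(z-.002,.0225)])
```

```text
11.2833 [0.6019 0.3044 0.1418] fit [136.5111   0.6014   0.3079] delta cm [-0.05  0.35] jaw yaw 0.04056020584858311 F [-0.5728  0.0215 -1.1035] 0.05198329645075946
```

View pics/w5.png

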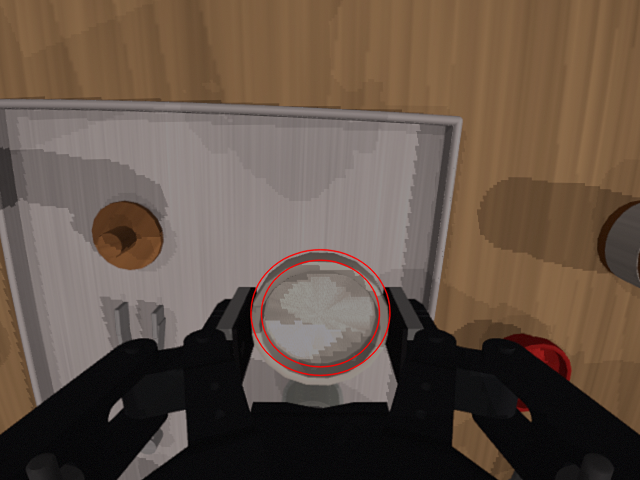

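The medium dish is held at (320,315), underside about 29 mm below the TCP. I carry it over the stack to TCP (0.4876, -0.1755).

Request:
play_rows(
  targets=[
    [[0, 0, 0, -0.4, -1.5, 0, 40], [0, 0, 0, -1.1, -4.8, 0, 40], [0, 0, 0, -2.1, -8.7, 0, 40], [0, 0, 0, -3, -12.6, 0, 40], [0, 0, 0, -3.9, -16.5, 0, 40], [0, 0, 0, -4.8, -20.4, 0, 40], [0, 0, 0, -5.8, -24.3, 0, 40], [0, 0, 0, -6.7, -28.2, 0, 40], [0, 0, 0, -7.6, -32.1, 0, 40], [0, 0, 0, -8.5, -36, 0, 40]],
  ],
)

```text
time_s: 12.17
ee_pos: [0.5147, -0.0571, 0.1395]
tool_rot: [-1.211, 1.211, -1.207]
wrist_force: [0.8, -0.1, 0.1]
width: 0.052
```

Request:
play_rows(
  targets=[
    [[0, 0, 0, -0.9, -4, 0, 40], [0, 0, 0, -1.8, -7.5, 0, 40], [0, 0, 0, -2.4, -10, 0, 40], [0, 0, 0, -2.9, -12, 0, 40], [0, 0, 0, -2.9, -12, -1.5, 40], [0, 0, 0, -2.9, -12, -3, 40], [0, 0, 0, -2.9, -12, -4.5, 40], [0, 0, 0, -2.9, -12, -5.5, 40], [0, 0, 0, -2.9, -12, -5.5, 40], [0, 0, 0, -2.9, -12, -5.5, 40]],
  ],
)

```text
time_s: 13.0
ee_pos: [0.4866, -0.175, 0.085]
tool_rot: [-1.211, 1.211, -1.206]
wrist_force: [-0.5, 0.5, -1.5]
width: 0.052
```

Run:
```python
from h import *
s=read_state();print(s['ee_pos'],s['wrist_force'],s['width'])
im=vision.snapshot('scene');C=cam('scene');k=4
big=cv2.resize(im,None,fx=k,fy=k,interpolation=cv2.INTER_CUBIC)
draw(big,C,[(.488,-.173,.047,.032),(.488,-.173,.047,.020),(.488,-.173,.065,.027)],k)
u,v=(proj([[.489,-.1726,.04]],C)[0]*k).astype(int);cv2.imwrite('pics/s2.png',big[v-220:v+180,u-250:u+250])
```

```text
[ 0.4866 -0.175   0.085 ] [-0.5049  0.4827 -1.4711] 0.051987331039687584
```

View pics/s2.png

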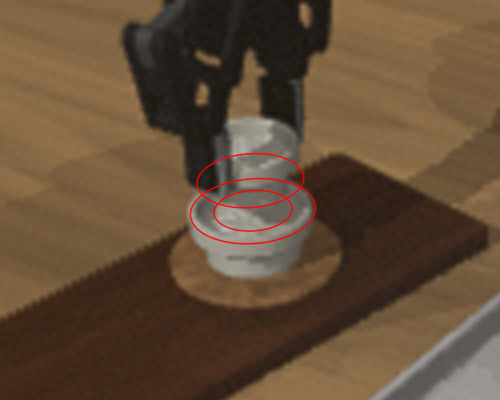

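The medium dish hangs centred over the largest: rim right edge 302 against a predicted 304, and the largest dish's rim runs from 187 to 310. I lower it.

Request:
play_rows(
  targets=[
    [[0, 0, 0, 0, 0, -0.5, 40], [0, 0, 0, 0, 0, -1, 40], [0, 0, 0, 0, 0, -1.4, 40], [0, 0, 0, 0, 0, -1.6, 40], [0, 0, 0, 0, 0, -1.7, 40], [0, 0, 0, 0, 0, -1.8, 40], [0, 0, 0, 0, 0, -1.8, 40], [0, 0, 0, 0, 0, -1.8, 40], [0, 0, 0, 0, 0, -1.8, 40], [0, 0, 0, 0, 0, -1.8, 40]],
  ],
)

```text
time_s: 13.88
ee_pos: [0.4878, -0.1757, 0.0685]
tool_rot: [-1.209, 1.208, -1.209]
wrist_force: [0.7, -0.4, -0.4]
width: 0.0521
```

Request:
play_rows(
  targets=[
    [[0, 0, 0, 0, 0, -0.1, 40], [0, 0, 0, 0, 0, -0.2, 40], [0, 0, 0, 0, 0, -0.25, 40], [0, 0, 0, 0, 0, -0.25, 40], [0, 0, 0, 0, 0, -0.25, 40], [0, 0, 0, 0, 0, -0.25, 40], [0, 0, 0, 0, 0, -0.25, 40], [0, 0, 0, 0, 0, -0.25, 40], [0, 0, 0, 0, 0, -0.25, 40], [0, 0, 0, 0, 0, -0.25, 40]],
  ],
)

```text
time_s: 14.72
ee_pos: [0.4877, -0.1757, 0.0659]
tool_rot: [-1.21, 1.209, -1.209]
wrist_force: [-2.4, 1.4, 4.3]
width: 0.0519
```

There is contact at the expected height (0.066). I release and rise.

Request:
play_rows(
  targets=[
    [[0, 0, 0, 0, 0, 0, 66], [0, 0, 0, 0, 0, 0, 75], [0, 0, 0, 0, 0, 0, 100], [0, 0, 0, 0, 0, 0, 100], [0, 0, 0, 0, 0, 1, 100], [0, 0, 0, 0, 0, 3, 100], [0, 0, 0, 0, 0, 6, 100], [0, 0, 0, 0, 0, 9, 100], [0, 0, 0, 0, 0, 9, 100], [0, 0, 0, 0, 0, 9, 100]],
  ],
)

```text
time_s: 15.55
ee_pos: [0.4895, -0.1765, 0.1591]
tool_rot: [-1.208, 1.204, -1.213]
wrist_force: [0.2, 0.6, -0.5]
width: 0.0853
```

Run:
```python
from h import *
f=look('w6',.4875,-.1735,[(.065,.027),(.065,.023)])
im=cv2.imread('pics/w6_raw.png');s=read_state();C=cam('wrist',s)
print('large',fit(im,C,.4875,-.1735,[(.047,.032)],.008))
k=4;big=cv2.resize(im,None,fx=k,fy=k,interpolation=cv2.INTER_CUBIC)
draw(big,C,[(f[1],f[2],.065,.027),(f[1],f[2],.047,.032)],k)
u,v=(proj([[f[1],f[2],.05]],C)[0]*k).astype(int);cv2.imwrite('pics/w6c.png',big[v-250:v+250,u-250:u+250])
print('to small cm',100*(np.array([.4514,.0577])-s['ee_pos'][:2]))
```

```text
15.55 [ 0.4895 -0.1765  0.1591] fit [141.1215   0.484   -0.1735] delta cm [-0.546   0.2995] jaw yaw 0.0437161199456728 F [ 0.1759  0.5519 -0.5103] 0.08532441760659726
large [79.3899  0.486  -0.173 ]
to small cm [-3.6878 23.3697]
```

View pics/w6c.png

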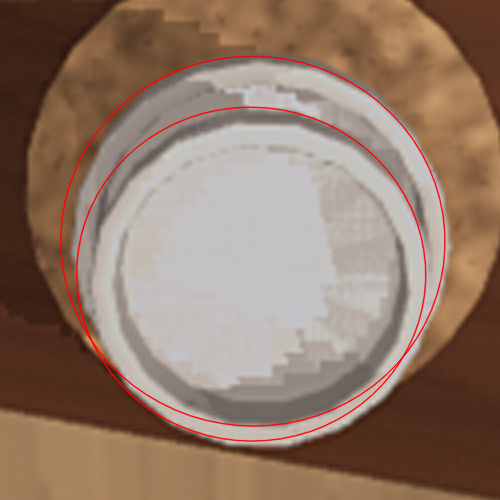

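The medium dish stands level in the largest: medium rim centre (262,283), largest about (260,245) from perspective, concentric within about 2 mm. Next is the small dish.

Request:
play_rows(
  targets=[
    [[0, 0, 0, -0.5, 3, 0, 100], [0, 0, 0, -1.1, 7, 0, 100], [0, 0, 0, -1.7, 11, 0, 100], [0, 0, 0, -2.4, 15, 0, 100], [0, 0, 0, -3, 19, -1, 100], [0, 0, 0, -3.6, 23.4, -2, 100], [0, 0, 0, -3.6, 23.4, -2.5, 100], [0, 0, 0, -3.6, 23.4, -2.5, 100], [0, 0, 0, -3.6, 23.4, -2.5, 100], [0, 0, 0, -3.6, 23.4, -2.5, 100]],
  ],
)

```text
time_s: 16.43
ee_pos: [0.4517, 0.0572, 0.1306]
tool_rot: [-1.21, 1.21, -1.209]
wrist_force: [0.4, -0.3, -0.5]
width: 0.0856
```

Run:
```python
from h import *
f=look('w7',.4514,.0577,[(.031,.022),(.031,.018)])
im=cv2.imread('pics/w7_raw.png');s=read_state();C=cam('wrist',s)
k=4;big=cv2.resize(im,None,fx=k,fy=k,interpolation=cv2.INTER_CUBIC)
draw(big,C,[(f[1],f[2],.031,.022)],k)
u,v=(proj([[f[1],f[2],.03]],C)[0]*k).astype(int);cv2.imwrite('pics/w7c.png',big[max(0,v-250):v+250,max(0,u-350):u+350])
```

```text
16.4333 [0.4517 0.0572 0.1306] fit [116.2329   0.4519   0.0637] delta cm [0.0232 0.647 ] jaw yaw -0.006294309055968217 F [ 0.4032 -0.3447 -0.5206] 0.0856304534847335
```

View pics/w7c.png

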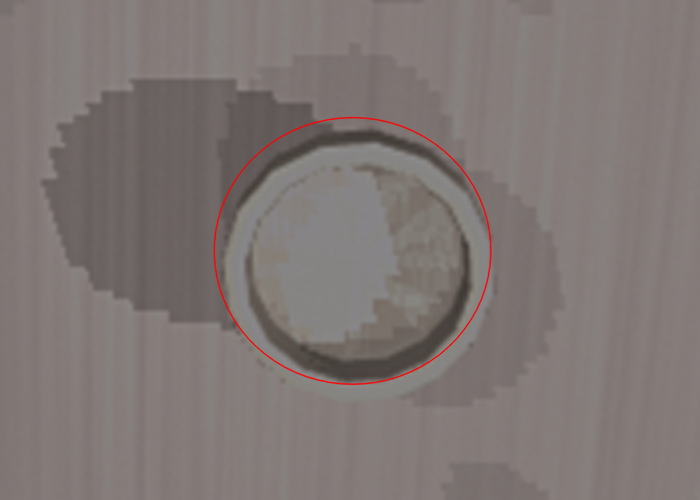

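The rim is centred at (359,270) and the ring at (352,251), so the dish is at about (0.453, 0.061). I descend, close and lift.

Request:
play_rows(
  targets=[
    [[0, 0, 0, 0.1, 0.3, -2, 100], [0, 0, 0, 0.1, 0.3, -4, 100], [0, 0, 0, 0.1, 0.3, -6, 100], [0, 0, 0, 0.1, 0.3, -8, 100], [0, 0, 0, 0.1, 0.3, -9, 100], [0, 0, 0, 0.1, 0.3, -9.5, 100], [0, 0, 0, 0.1, 0.3, -9.6, 100], [0, 0, 0, 0.1, 0.3, -9.6, 100], [0, 0, 0, 0.1, 0.3, -9.6, 100], [0, 0, 0, 0.1, 0.3, -9.6, 100]],
  ],
)

```text
time_s: 17.32
ee_pos: [0.4537, 0.0613, 0.036]
tool_rot: [-1.208, 1.207, -1.21]
wrist_force: [0.8, -0.7, 0.0]
width: 0.0853
```

Request:
play_rows(
  targets=[
    [[0, 0, 0, 0, 0, 0, 70], [0, 0, 0, 0, 0, 0, 30], [0, 0, 0, 0, 0, 0, 30], [0, 0, 0, 0, 0, 0, 30], [0, 0, 0, 0, 0, 0, 30], [0, 0, 0, 0, 0, 0, 30], [0, 0, 0, 0, 0, 0, 30], [0, 0, 0, 0, 0, 0, 30], [0, 0, 0, 0, 0, 0, 30], [0, 0, 0, 0, 0, 0, 30]],
  ],
)

```text
time_s: 18.15
ee_pos: [0.4529, 0.0614, 0.0354]
tool_rot: [-1.209, 1.208, -1.209]
wrist_force: [-2.7, 0.3, 5.9]
width: 0.0425
```

Gripped, width 42.5 mm. The underside is 32 mm below the TCP. I lift and carry it to the stack.

Request:
play_rows(
  targets=[
    [[0, 0, 0, 0, 0, 0.3, 30], [0, 0, 0, 0, 0, 1, 30], [0, 0, 0, 0, 0, 2.5, 30], [0, 0, 0, 0, 0, 4.5, 30], [0, 0, 0, 0, 0, 6.5, 30], [0, 0, 0, 0, 0, 8.5, 30], [0, 0, 0, 0, 0, 10, 30], [0, 0, 0, 0, 0, 11, 30], [0, 0, 0, 0, 0, 11, 30], [0, 0, 0, 0, 0, 11, 30]],
  ],
)

```text
time_s: 18.98
ee_pos: [0.4529, 0.0614, 0.145]
tool_rot: [-1.209, 1.208, -1.209]
wrist_force: [0.2, -0.2, -0.6]
width: 0.0424
```

Request:
play_rows(
  targets=[
    [[0, 0, 0, 0.3, -2, 0, 30], [0, 0, 0, 0.8, -5.5, 0, 30], [0, 0, 0, 1.4, -9.3, 0, 30], [0, 0, 0, 2, -13.1, 0, 30], [0, 0, 0, 2.5, -17, 0, 30], [0, 0, 0, 3, -20.5, 0, 30], [0, 0, 0, 3.4, -22.8, 0, 30], [0, 0, 0, 3.5, -23.7, 0, 30], [0, 0, 0, 3.5, -23.7, -1, 30], [0, 0, 0, 3.5, -23.7, -2, 30]],
  ],
)

```text
time_s: 19.82
ee_pos: [0.4873, -0.1752, 0.1233]
tool_rot: [-1.209, 1.21, -1.208]
wrist_force: [0.2, -0.1, -1.2]
width: 0.0424
```

Run:
```python
from h import *
s=read_state();print(s['ee_pos'],s['wrist_force'],s['width'])
x,y,z=s['ee_pos']
look('w8',x,y,[(z-.0045,.0215),(z-.0045,.0175)])
```

```text
[ 0.4873 -0.1752  0.1233] [ 0.1561 -0.0505 -1.1715] 0.042362040438805856
19.8167 [ 0.4873 -0.1752  0.1233] fit [148.5611   0.4878  -0.1762] delta cm [ 0.05 -0.1 ] jaw yaw -0.01664777023199224 F [ 0.1561 -0.0505 -1.1715] 0.042362040438805856
```

The held dish is centred (fit 1 mm off the TCP). Expected contact TCP z is about 0.087. I lower it.

Request:
play_rows(
  targets=[
    [[0, 0, 0, 0, 0.1, -0.8, 30], [0, 0, 0, 0, 0.1, -1.6, 30], [0, 0, 0, 0, 0.1, -2.3, 30], [0, 0, 0, 0, 0.1, -2.8, 30], [0, 0, 0, 0, 0.1, -3.1, 30], [0, 0, 0, 0, 0.1, -3.3, 30], [0, 0, 0, 0, 0.1, -3.3, 30], [0, 0, 0, 0, 0.1, -3.3, 30], [0, 0, 0, 0, 0.1, -3.3, 30], [0, 0, 0, 0, 0.1, -3.3, 30]],
  ],
)

```text
time_s: 20.7
ee_pos: [0.488, -0.1749, 0.0923]
tool_rot: [-1.209, 1.208, -1.209]
wrist_force: [0.5, -0.7, -0.4]
width: 0.0422
```

Request:
play_rows(
  targets=[
    [[0, 0, 0, 0, 0, -0.1, 30], [0, 0, 0, 0, 0, -0.2, 30], [0, 0, 0, 0, 0, -0.2, 30], [0, 0, 0, 0, 0, -0.2, 30], [0, 0, 0, 0, 0, -0.2, 30], [0, 0, 0, 0, 0, -0.2, 30], [0, 0, 0, 0, 0, -0.2, 30], [0, 0, 0, 0, 0, -0.2, 30], [0, 0, 0, 0, 0, -0.2, 30], [0, 0, 0, 0, 0, -0.2, 30]],
  ],
)

```text
time_s: 21.53
ee_pos: [0.4877, -0.1747, 0.0898]
tool_rot: [-1.21, 1.209, -1.209]
wrist_force: [0.3, 0.1, -0.1]
width: 0.0426
```

Request:
play_rows(
  targets=[
    [[0, 0, 0, 0, 0, -0.1, 30], [0, 0, 0, 0, 0, -0.2, 30], [0, 0, 0, 0, 0, -0.25, 30], [0, 0, 0, 0, 0, -0.25, 30], [0, 0, 0, 0, 0, -0.25, 30], [0, 0, 0, 0, 0, -0.25, 30], [0, 0, 0, 0, 0, -0.25, 30], [0, 0, 0, 0, 0, -0.25, 30], [0, 0, 0, 0, 0, -0.25, 30], [0, 0, 0, 0, 0, -0.25, 30]],
  ],
)

```text
time_s: 22.37
ee_pos: [0.4877, -0.1747, 0.0875]
tool_rot: [-1.209, 1.209, -1.209]
wrist_force: [-2.5, 0.8, 5.4]
width: 0.0425
```

Contact at the expected height. I release, rise and go toward the lid at (0.462, 0.305).

Request:
play_rows(
  targets=[
    [[0, 0, 0, 0, 0, 0, 54], [0, 0, 0, 0, 0, 0, 63], [0, 0, 0, 0, 0, 0, 90], [0, 0, 0, 0, 0, 0, 100], [0, 0, 0, 0, 0, 1, 100], [0, 0, 0, 0, 0, 3, 100], [0, 0, 0, 0, 0, 6, 100], [0, 0, 0, 0, 0, 8, 100], [0, 0, 0, 0, 0, 8, 100], [0, 0, 0, 0, 0, 8, 100]],
  ],
)

```text
time_s: 23.2
ee_pos: [0.4889, -0.1753, 0.1697]
tool_rot: [-1.208, 1.205, -1.212]
wrist_force: [-0.5, 0.5, 0.7]
width: 0.0855
```

Run:
```python
from h import *
f=look('w9',.4875,-.1745,[(.083,.0215),(.083,.018)])
im=cv2.imread('pics/w9_raw.png');s=read_state();C=cam('wrist',s)
print('medium',fit(im,C,.4875,-.1745,[(.065,.0265)],.008))
k=4;big=cv2.resize(im,None,fx=k,fy=k,interpolation=cv2.INTER_CUBIC)
draw(big,C,[(f[1],f[2],.083,.022),(f[1],f[2],.065,.027)],k)
u,v=(proj([[f[1],f[2],.06]],C)[0]*k).astype(int);cv2.imwrite('pics/w9c.png',big[v-250:v+250,u-250:u+250])
print('to lid cm',100*(np.array([.4617,.3048])-s['ee_pos'][:2]))
```

```text
23.2 [ 0.4889 -0.1753  0.1697] fit [144.6582   0.486   -0.1715] delta cm [-0.292   0.3767] jaw yaw 0.04209395967367509 F [-0.48    0.5347  0.6797] 0.08546800876998474
medium [74.7502  0.486  -0.1765]
to lid cm [-2.625  47.9619]
```

View pics/w9c.png

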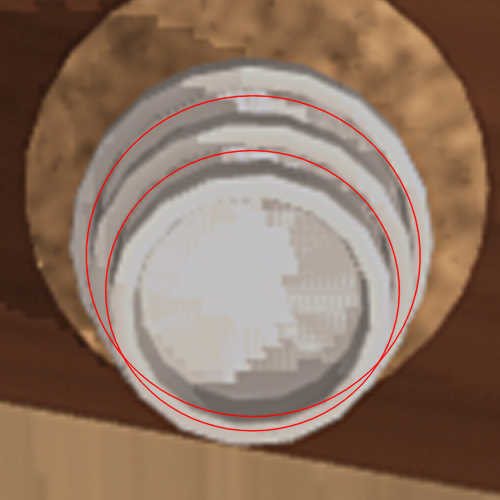

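The small dish is nested level and concentric: rim centre (250,309), about (0.4855, -0.1753) in the wrist frame. Next is the lid.

Request:
play_rows(
  targets=[
    [[0, 0, 0, -0.1, 2, 0, 100], [0, 0, 0, -0.3, 6, 0, 100], [0, 0, 0, -0.5, 10, 0, 100], [0, 0, 0, -0.7, 14, 0, 100], [0, 0, 0, -0.9, 18, 0, 100], [0, 0, 0, -1.2, 22, 0, 100], [0, 0, 0, -1.4, 26, 0, 100], [0, 0, 0, -1.6, 30, 0, 100], [0, 0, 0, -1.8, 34, 0, 100], [0, 0, 0, -2, 38, 0, 100]],
  ],
)

```text
time_s: 24.08
ee_pos: [0.4662, 0.207, 0.1659]
tool_rot: [-1.212, 1.21, -1.208]
wrist_force: [1.6, -1.1, 0.6]
width: 0.0857
```

Request:
play_rows(
  targets=[
    [[0, 0, 0, -0.2, 4, 0, 70], [0, 0, 0, -0.4, 7.5, -1, 60], [0, 0, 0, -0.5, 9.8, -2, 60], [0, 0, 0, -0.5, 9.8, -3, 60], [0, 0, 0, -0.5, 9.8, -3, 60], [0, 0, 0, -0.5, 9.8, -3, 60], [0, 0, 0, -0.5, 9.8, -3, 60], [0, 0, 0, -0.5, 9.8, -3, 60], [0, 0, 0, -0.5, 9.8, -3, 60], [0, 0, 0, -0.5, 9.8, -3, 60]],
  ],
)

```text
time_s: 24.92
ee_pos: [0.4632, 0.3028, 0.138]
tool_rot: [-1.208, 1.209, -1.21]
wrist_force: [1.3, 0.4, 0.0]
width: 0.0513
```

Run:
```python
from h import *
f=look('w10',.4617,.3048,[(.015,.026)])
im=cv2.imread('pics/w10_raw.png');s=read_state();C=cam('wrist',s)
print('knob top',fit(im,C,f[1],f[2],[(.037,.009)],.008))
hsv=cv2.cvtColor(im,cv2.COLOR_BGR2HSV);p=proj([[f[1],f[2],.015]],C)[0].astype(int)
m=((hsv[...,1]>90)*255).astype(np.uint8);n,l,st,ce=cv2.connectedComponentsWithStats(m);i=l[p[1]+20,p[0]];print(p,st[i],'pred bbox',proj(circ(f[1],f[2],.015,.026),C).min(0),proj(circ(f[1],f[2],.015,.026),C).max(0))
```

```text
24.9167 [0.4632 0.3028 0.138 ] fit [80.      0.4612  0.3068] delta cm [-0.2035  0.4025] jaw yaw -0.030713561167140822 F [1.3323 0.4053 0.0159] 0.05130935705965986
knob top [41.9902  0.4612  0.3103]
[317 233] [ 281  199   73   71 4056] pred bbox [280.2082 196.4374] [354.5708 268.4145]
```

The lid disc fits at (317,234) in the wrist view, about (0.461, 0.3055). I descend.

Request:
play_rows(
  targets=[
    [[0, 0, 0, -0.2, 0.25, -2, 60], [0, 0, 0, -0.2, 0.25, -4, 60], [0, 0, 0, -0.2, 0.25, -6, 60], [0, 0, 0, -0.2, 0.25, -8, 60], [0, 0, 0, -0.2, 0.25, -9, 60], [0, 0, 0, -0.2, 0.25, -9.8, 60], [0, 0, 0, -0.2, 0.25, -10.1, 60], [0, 0, 0, -0.2, 0.25, -10.1, 60], [0, 0, 0, -0.2, 0.25, -10.1, 60], [0, 0, 0, -0.2, 0.25, -10.1, 60]],
  ],
)

```text
time_s: 25.8
ee_pos: [0.4616, 0.3063, 0.0376]
tool_rot: [-1.207, 1.208, -1.209]
wrist_force: [-0.4, 0.6, 0.5]
width: 0.0513
```

Request:
play_rows(
  targets=[
    [[0, 0, 0, 0, 0, 0, 40], [0, 0, 0, 0, 0, 0, 10], [0, 0, 0, 0, 0, 0, 10], [0, 0, 0, 0, 0, 0, 10], [0, 0, 0, 0, 0, 0, 10], [0, 0, 0, 0, 0, 0, 10], [0, 0, 0, 0, 0, 0, 10], [0, 0, 0, 0, 0, 0, 10], [0, 0, 0, 0, 0, 0, 10], [0, 0, 0, 0, 0, 0, 10]],
  ],
)

```text
time_s: 26.63
ee_pos: [0.461, 0.3061, 0.0369]
tool_rot: [-1.209, 1.208, -1.209]
wrist_force: [-0.8, -0.4, 6.0]
width: 0.0163
```

The knob is gripped. Lift and carry; expected contact TCP z is about 0.111.

Request:
play_rows(
  targets=[
    [[0, 0, 0, 0, 0, 0.3, 10], [0, 0, 0, 0, 0, 1, 10], [0, 0, 0, 0, 0, 2.5, 10], [0, 0, 0, 0, 0, 4.5, 10], [0, 0, 0, 0, 0, 6.5, 10], [0, 0, 0, 0, 0, 8.5, 10], [0, 0, 0, 0, 0, 10.5, 10], [0, 0, 0, 0, 0, 12, 10], [0, 0, 0, 0, 0, 13, 10], [0, 0, 0, 0, 0, 13, 10]],
  ],
)

```text
time_s: 27.47
ee_pos: [0.4619, 0.3066, 0.1693]
tool_rot: [-1.205, 1.207, -1.209]
wrist_force: [1.0, 0.5, 0.6]
width: 0.0165
```

Request:
play_rows(
  targets=[
    [[0, 0, 0, 0.1, -1.5, 0, 10], [0, 0, 0, 0.3, -5, 0, 10], [0, 0, 0, 0.5, -9, 0, 10], [0, 0, 0, 0.7, -13, 0, 10], [0, 0, 0, 0.9, -17, 0, 10], [0, 0, 0, 1.2, -21, 0, 10], [0, 0, 0, 1.4, -25, 0, 10], [0, 0, 0, 1.6, -29, 0, 10], [0, 0, 0, 1.8, -33, 0, 10], [0, 0, 0, 2.1, -37, 0, 10]],
  ],
)

```text
time_s: 28.3
ee_pos: [0.4805, -0.0659, 0.1651]
tool_rot: [-1.21, 1.21, -1.207]
wrist_force: [1.3, -0.2, -0.8]
width: 0.0161
```

Request:
play_rows(
  targets=[
    [[0, 0, 0, 0.2, -4, 0, 10], [0, 0, 0, 0.4, -7.5, 0, 10], [0, 0, 0, 0.5, -10, 0, 10], [0, 0, 0, 0.6, -11.1, 0, 10], [0, 0, 0, 0.6, -11.1, -1, 10], [0, 0, 0, 0.6, -11.1, -2, 10], [0, 0, 0, 0.6, -11.1, -3, 10], [0, 0, 0, 0.6, -11.1, -3.5, 10], [0, 0, 0, 0.6, -11.1, -3.5, 10], [0, 0, 0, 0.6, -11.1, -3.5, 10]],
  ],
)

```text
time_s: 29.13
ee_pos: [0.4873, -0.1739, 0.1305]
tool_rot: [-1.211, 1.209, -1.206]
wrist_force: [0.3, -0.3, -0.4]
width: 0.0164
```

Run:
```python
from h import *
s=read_state();x,y,z=s['ee_pos']
look('w11',x,y,[(z-.022,.026)])
im=cv2.imread('pics/w11_raw.png');C=cam('wrist',s)
print('disc',fit(im,C,x,y,[(z-.022,.026)],.008))
```

```text
29.1333 [ 0.4873 -0.1739  0.1305] fit [55.8992  0.4863 -0.1749] delta cm [-0.1 -0.1] jaw yaw 0.1311772002926195 F [ 0.2979 -0.2912 -0.3661] 0.01642823417086553
disc [55.8992  0.4863 -0.1749]
```

The disc is centred at (0.4863, -0.1749), within 1 mm of the small dish's axis. I lower it.

Request:
play_rows(
  targets=[
    [[0, 0, 0, 0, -0.05, -0.5, 10], [0, 0, 0, 0, -0.05, -1, 10], [0, 0, 0, 0, -0.05, -1.3, 10], [0, 0, 0, 0, -0.05, -1.5, 10], [0, 0, 0, 0, -0.05, -1.6, 10], [0, 0, 0, 0, -0.05, -1.7, 10], [0, 0, 0, 0, -0.05, -1.7, 10], [0, 0, 0, 0, -0.05, -1.7, 10], [0, 0, 0, 0, -0.05, -1.7, 10], [0, 0, 0, 0, -0.05, -1.7, 10]],
  ],
)

```text
time_s: 30.02
ee_pos: [0.4877, -0.1757, 0.1145]
tool_rot: [-1.209, 1.208, -1.209]
wrist_force: [1.1, 1.0, -0.2]
width: 0.0164
```

Request:
play_rows(
  targets=[
    [[0, 0, 0, 0, 0, -0.1, 10], [0, 0, 0, 0, 0, -0.15, 10], [0, 0, 0, 0, 0, -0.15, 10], [0, 0, 0, 0, 0, -0.15, 10], [0, 0, 0, 0, 0, -0.15, 10], [0, 0, 0, 0, 0, -0.15, 10], [0, 0, 0, 0, 0, -0.15, 10], [0, 0, 0, 0, 0, -0.15, 10], [0, 0, 0, 0, 0, -0.15, 10], [0, 0, 0, 0, 0, -0.15, 10]],
  ],
)

```text
time_s: 30.85
ee_pos: [0.4876, -0.1757, 0.1128]
tool_rot: [-1.21, 1.209, -1.209]
wrist_force: [0.7, 0.3, -0.3]
width: 0.0163
```

Request:
play_rows(
  targets=[
    [[0, 0, 0, 0, 0, -0.1, 10], [0, 0, 0, 0, 0, -0.2, 10], [0, 0, 0, 0, 0, -0.2, 10], [0, 0, 0, 0, 0, -0.2, 10], [0, 0, 0, 0, 0, -0.2, 10], [0, 0, 0, 0, 0, -0.2, 10], [0, 0, 0, 0, 0, -0.2, 10], [0, 0, 0, 0, 0, -0.2, 10], [0, 0, 0, 0, 0, -0.2, 10], [0, 0, 0, 0, 0, -0.2, 10]],
  ],
)

```text
time_s: 31.68
ee_pos: [0.4878, -0.1757, 0.111]
tool_rot: [-1.209, 1.208, -1.209]
wrist_force: [-0.4, 0.0, 4.2]
width: 0.0164
```

Contact at 0.111, as predicted. I release and rise.

Request:
play_rows(
  targets=[
    [[0, 0, 0, 0, 0, 0, 24], [0, 0, 0, 0, 0, 0, 34], [0, 0, 0, 0, 0, 0, 60], [0, 0, 0, 0, 0, 0, 60], [0, 0, 0, 0, 0, 1, 60], [0, 0, 0, 0, 0, 3, 60], [0, 0, 0, 0, 0, 6, 60], [0, 0, 0, 0, 0, 9, 60], [0, 0, 0, 0, 0, 10, 60], [0, 0, 0, 0, 0, 10, 60]],
  ],
)

```text
time_s: 32.52
ee_pos: [0.4898, -0.1766, 0.2156]
tool_rot: [-1.207, 1.202, -1.214]
wrist_force: [0.8, 0.5, 0.4]
width: 0.0512
```

Run:
```python
from h import *
s=read_state();print(s['ee_pos'],s['wrist_force'])
C=cam('wrist',s);im=vision.snapshot('wrist');print('disc wrist',fit(im,C,.4875,-.175,[(.089,.026)],.01))
im2=vision.snapshot('scene');C2=cam('scene');k=5
print('disc scene',fit(im2,C2,.4875,-.173,[(.089,.026)],.01))
big=cv2.resize(im2,None,fx=k,fy=k,interpolation=cv2.INTER_CUBIC)
draw(big,C2,[(.487,-.174,z,r) for z,r in [(.047,.032),(.065,.027),(.089,.026)]],k)
u,v=(proj([[.489,-.1726,.06]],C2)[0]*k).astype(int)
A=big[v-280:v+280,u-200:u+200]
B=cv2.resize(im,None,fx=2,fy=2)[280:840,440:840]
cv2.imwrite('pics/fin.png',np.hstack([A,B]))
```

```text
[ 0.4898 -0.1766  0.2156] [0.8268 0.4597 0.4492]
disc wrist [72.6487  0.4875 -0.1765]
disc scene [32.3407  0.4925 -0.172 ]
```

View pics/fin.png

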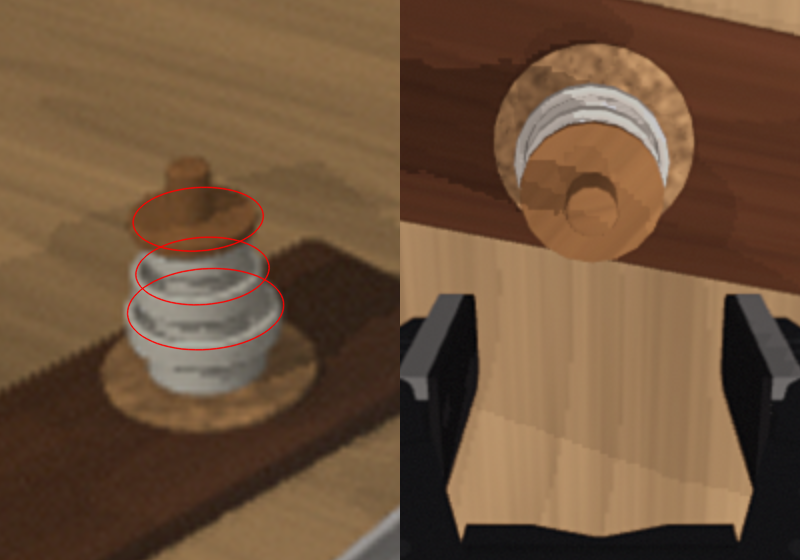

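The picture shows a complete, level stack. In the scene view the lid disc is at (195,220) on the ring predicted for its seated height. In the wrist view everything is concentric and the gripper is well clear, so I hand the job in.

```bash
python3 -c "
from workcell import bot
print(bot.sign_off())"
```

```text
the job is handed in; nothing more can be done
None
```

The four-piece stack is built on the cork mat and handed in at about 32.6 s of the 99 s allowed. I placed the large dish, medium dish, small dish and lid in that order, each lowered until it touched and then released. The sign-off reports no verdict.

**Seating:** Each piece made contact within about 1 mm of its expected height, with only a few newtons of force. The wrist views show every piece centred on the one below within about 2 mm. The last picture shows the stack level, the lid disc at its seated height and the gripper about 10 cm clear.

**Disagreements between checks:**
- The final lid position differed by 5–7 mm between the scene-camera fit (0.4925, -0.172) and the wrist fit (0.4875, -0.1765). The scene fit scored weakly, so I trusted the wrist view, which agreed with where the gripper released.
- The automatic ring fits on the white dishes were up to 4 mm off, so I corrected them by eye from crops.
- The gripper read 1.5–3 mm narrower than the nominal diameter on each piece, probably because the modelled round shapes have flat sides.

**Left alone:** I planned no contact with the salt jar, the tongs or the look-alikes. I did not re-measure the jar and tongs at the end.

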